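# Make up two tree-ring sample trays

### The arm

A 6-joint arm with a two-finger parallel gripper is mounted at the origin on the work surface. World frame = base frame: x ahead of the robot, y to its left, z up, the work surface at z = 0. Lengths are in m, angles in rad, forces in N, time in s.
With the tool pointing down it reaches from about 0.35 to 0.975 m from the base axis. Payload 4.9 kg.
Tool frame: the origin (TCP) lies between the finger pads; the fingertips stand 14 mm ahead of it and the grasp point (between the pads) lies 5 mm behind it (manip.tcp_to_tips is the distance from the TCP to the fingertips, in m); z points along the fingers, y is the line along which they close (so a half turn about z gives the same grasp; the last joint's range is limited). The gripper opens to 85 mm and grips with 20 to 120 N. Pads are 22 mm wide; open, the fingers measure 114 mm over their backs; the gripper's body (76 mm by 85 mm) begins 54 mm behind the grasp point. The pads swing forward as they close: fully open they stand 13 mm farther back than shut.
Start: joints at [1.015, 0.053, 1.613, -0, 1.476, -0.119], TCP at [0.264, 0.566, 0.245] pointing down, gripper open.
Joint ranges: [-3.01, 3.01], [-1.01, 2.22], [0.06, 2.58], [-1.02, 4.17], [0.09, 2.62], [-3.14, 3.14]. Speed limits (rad/s): [2.57, 2.57, 3.14, 3.14, 3.14, 3.14].

### API

Orientations are given as a unit quaternion [w, x, y, z].
In Python, from plant import manip gives the robot as it stands.
- The arm moves only by the tool servo_tool, never from a script. Its argument "moves" is a list that holds one entry, the list of rows, each a list of 7 numbers: the shift along the tool's x, y, z in mm, then the turn, a rotation vector about the tool's x, y, z in degrees, then the finger opening in mm, from 0 to 85.4. In form: [[[x, y, z, ax, ay, az, fingers], ...]]. A call has 1 to 12 rows; each row shifts and turns the commanded pose from where the row before left it, along the tool's axes as they then stand; what a row does not reach is not made up. A row lasts 1/8 s, in which the tool goes at most 62.5 mm and 10.7 degrees, less where a joint would pass 70% of its speed; a pose out of reach is approached as far as the arm can. A call with a gripper value outside its range is refused whole. The fingers move at their own pace and stop on an object; the grip force is fixed at half the most. Time passes only in rows, so rows that do not move let the fingers close. It gives the time, the measured TCP pose, the force, the opening and the grip force at its end, in the units of the state.
- manip.state(): the state, without advancing time (a new reading comes with each control period).
- manip.grab_frame(name): name is "scene" or "top" or "wrist"; returns a dict with "image" (400x640x3 uint8, blue, green, red), "mtx" (3x3 intrinsics, pixels), "dist_coeffs" ([k1, k2, p1, p2, k3] as OpenCV has them; the pictures are not rectified), "eye" and "rotation" of the camera in the world. Camera axes: x right, y down, z forward; pixel columns grow to the right and rows downward; lengths in m; the calibration is good to about 2 mm. A picture is of the moment at which its call begins. There is no depth.
- manip.job_done(): hands the job in; it is judged then, once.
The state is a dict: "time": time; "joint_pos": joint angles; "joint_vel": joint speeds; "joint_efforts": joint torques, N m; "tool_pos": TCP position; "tool_rot": TCP orientation; "contact_force": force on the tool from outside, world axes, zero at the start; "ft_torque": the same for the moment, N m; "gripper_width": opening from 0.0 (shut) to 1.0 (fully open); "grasp_force": force on a finger pad.
Only numpy, scipy, OpenCV 4.12 (cv2) and the standard library are available. Lean on these libraries where they do the work, as an engineer would, in place of code of your own. Each camera call takes 0.05 s, during which the arm holds its last target. There are 200 camera calls.

### The job

From the stock on the black mat make up the oblong tray, with the long core mount in its trough and the smallest stem slice and the capped vial in its two pockets (one in each, either way round). Make up the squarer tray with the short core mount in its narrow trough and the largest stem slice in its wide pocket. Everything must sit flat on the floor of its compartment, cores on top and vial upright, and the middle-sized slice is left where it is.

Things in the scene. Friction and masses are not known exactly. Their poses are not given: they have to be found in the camera images.
- tray_oblong: Oblong grey plastic tray, 216 mm (x) by 115 mm (y) outside, with three compartments: a trough 206 by 44 mm inside along its -y side, centred at (0, -30.5) mm; and on its +y side two pockets, each 100 by 56 mm inside, centred at (-53, 24.5) and (53, 24.5) mm. Fixed to the desk, standing on it; floor 4 mm thick, outer walls and dividers 5 mm thick, all 12 mm high. Origin: centre of its underside; x along the trough, z up.
- tray_square: Nearly square grey plastic tray, 130 mm (x) by 139 mm (y) outside, with two compartments: a narrow trough 120 by 44 mm inside along its -y side, centred at (0, -42.5) mm; and a wide pocket 120 by 80 mm inside on its +y side, centred at (0, 24.5) mm. Fixed to the desk, standing on it; floor 4 mm thick, outer walls and dividers 5 mm thick, all 12 mm high. Origin: centre of its underside; x along the trough, z up.
- core_long: Core mount: a plain wooden stick with a thin dark core along the middle of its top, the longer of the two; 160 mm long (its x axis), 20 mm wide (y), 22 mm high, lying on the black mat with the core on top. Origin: centre of its underside; z up.
- core_short: Core mount: a plain wooden stick with a thin dark core along the middle of its top, the shorter of the two; 90 mm long (its x axis), 20 mm wide (y), 22 mm high, lying on the black mat with the core on top. Origin: centre of its underside; z up.
- slice_large: Slice of a tree stem with dark bark edge and pale ringed top, lying flat on the black mat; the largest of the three slices: a disc 60 mm across and 26 mm thick. Origin: centre of its underside; z up when flat.
- slice_middle: Slice of a tree stem with dark bark edge and pale ringed top, lying flat on the black mat; the middle-sized of the three slices: a disc 45 mm across and 26 mm thick. Origin: centre of its underside; z up when flat. It is not needed and stays where it is.
- slice_small: Slice of a tree stem with dark bark edge and pale ringed top, lying flat on the black mat; the smallest of the three slices: a disc 30 mm across and 26 mm thick. Origin: centre of its underside; z up when flat.
- vial: Clear plastic specimen vial with white paper band and white screw cap, round, 36 mm across and 55 mm high, standing upright on the black mat (a thin mat, 3 mm, under all the stock). Origin: centre of its underside; z up.
Not all that is in view belongs to the job. Several things have the shape of the vial; the one meant has the colours described above. What is shaped like the slice_small but turquoise is not meant.

How it is judged:
At the end, for the whole second after the job is handed in: Long core mount in the oblong tray's trough, smallest slice and vial in its two pockets, one each; short core mount in the squarer tray's trough, largest slice in its pocket; all on the tray floor (within 3.5 mm), upright within 0.1 rad, at rest; middle slice moved under 30 mm, flat (x of core_long in the frame of tray_oblong between -0.025 and 0.025 m and y of core_long in the frame of tray_oblong between -0.045 and -0.016 m and z of core_long in the frame of tray_oblong between 0.001 and 0.0075 m and (((x of slice_small in the frame of tray_oblong between 0.0158 and 0.0898 m and y of slice_small in the frame of tray_oblong between 0.01 and 0.039 m and z of slice_small in the frame of tray_oblong between 0.001 and 0.0075 m) and (x of vial in the frame of tray_oblong between -0.0868 and -0.0188 m and y of vial in the frame of tray_oblong between 0.013 and 0.036 m and z of vial in the frame of tray_oblong between 0.001 and 0.0075 m)) or ((x of slice_small in the frame of tray_oblong between -0.0898 and -0.0158 m and y of slice_small in the frame of tray_oblong between 0.01 and 0.039 m and z of slice_small in the frame of tray_oblong between 0.001 and 0.0075 m) and (x of vial in the frame of tray_oblong between 0.0188 and 0.0868 m and y of vial in the frame of tray_oblong between 0.013 and 0.036 m and z of vial in the frame of tray_oblong between 0.001 and 0.0075 m))) and x of core_short in the frame of tray_square between -0.017 and 0.017 m and y of core_short in the frame of tray_square between -0.057 and -0.028 m and z of core_short in the frame of tray_square between 0.001 and 0.0075 m and x of slice_large in the frame of tray_square between -0.032 and 0.032 m and y of slice_large in the frame of tray_square between 0.013 and 0.036 m and z of slice_large in the frame of tray_square between 0.001 and 0.0075 m and angle between each of core_long, slice_small, vial, core_short, slice_large, slice_middle's own z axis and vertical below 0.1 rad and linear speed of each of core_long, slice_small, vial, core_short, slice_large, slice_middle below 0.02 m/s and distance of slice_middle from where it was at the start of the episode below 0.03 m); the robot touches nothing.
It also fails if it takes over 120 s, if anything falls off the work surface, if the arm or the gripper's body presses on something with over 40 N, if the wrist force passes 120 N, or if a joint passes its speed limit or range.

## Working session

There is one attempt and no reset: what is moved stays moved. The work goes in short steps, Python scripts to look and compute and a tool call to move; the robot and the scene stay as the last step left them, time stands still between calls to the robot, and variables do not carry over. Pictures are saved under pics/ and viewed, at most 16 in all, crops included, and the job is handed in when it is done.

Besides the shell and the picture viewer there is one more tool, called after "Call:" by a JSON object that holds its "api" and its "payload". servo_tool: Moves the arm, as the interface text tells. Its arguments: {"type":"object","properties":{"moves":{"type":"array"}},"required":["moves"]}

```bash
ls; mkdir -p pics; python3 - <<'E'
from plant import manip
import cv2
for n in("top","scene"):
    f=manip.grab_frame(n); cv2.imwrite(f"pics/{n}0.png",f["image"]); print(n,f["mtx"],f["dist_coeffs"],f["eye"],f["rotation"])
print(manip.state(), manip.tcp_to_tips)
E
```

```text
pics
top [[519.60386753   0.         318.12394464]
 [  0.         519.60386753 197.68197063]
 [  0.           0.           1.        ]] [0.03407152 0.         0.         0.         0.        ] [0.26559025 0.00387953 1.20374328] [ 0.07856734 -0.69076762  0.71416596 -0.08145091]
scene [[386.57386622   0.         317.66413961]
 [  0.         386.57386622 193.06130636]
 [  0.           0.           1.        ]] [-0.0241526  0.         0.         0.         0.       ] [ 1.02398811 -0.03868467  0.73430491] [-0.2349754   0.69264751  0.64859248 -0.21060339]
{'time': 0.1, 'joint_pos': array([ 1.01499504e+00,  5.32838858e-02,  1.61416769e+00,  2.85690673e-05,
        1.47601170e+00, -1.19010470e-01]), 'joint_vel': array([-0.00011166, -0.00061093, -0.00105717, -0.0006828 ,  0.00185404,
        0.00041788]), 'joint_efforts': array([-2.12844693e-04, -3.94905460e+01, -3.71363354e+01, -1.52633365e-04,
        3.93009585e-03, -1.44249634e-05]), 'tool_pos': array([0.26410546, 0.56585604, 0.24418368]), 'tool_rot': array([-3.23043203e-04,  2.16664664e-01,  9.76245639e-01, -8.77868157e-04]), 'contact_force': array([-0.46161986,  0.07585495,  0.09841195]), 'ft_torque': array([0.01367631, 0.04583325, 0.01468326]), 'grasp_force': 0.0, 'gripper_width': 0.9956704144015036} 0.014
```

View pics/top0.png

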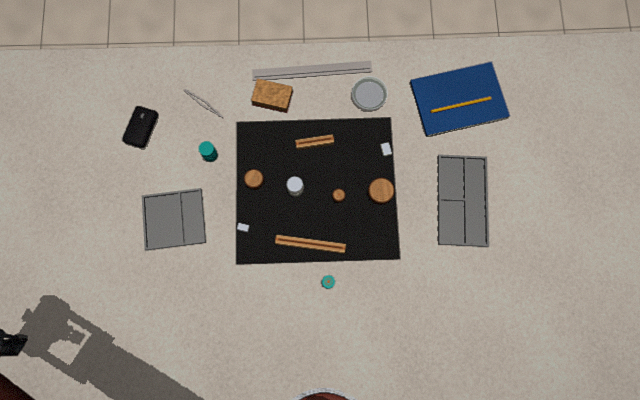

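View pics/scene0.png

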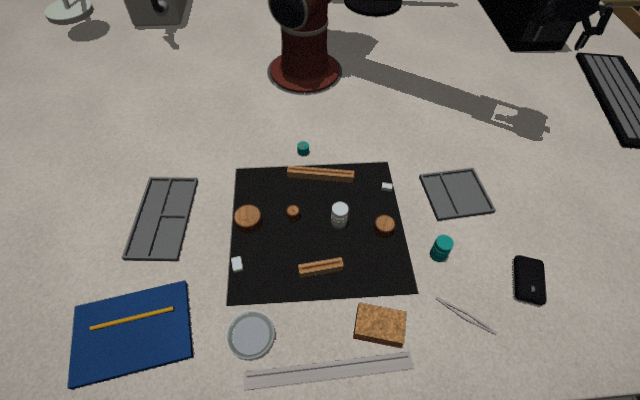

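Top view: 
- **White vial:** the white-capped one on the mat (295,186). The turquoise look-alike is at (208,150).
- **Slices:** small (339,195), with a turquoise look-alike at (328,282). Middle is at (254,179) and large at (381,190).
- **Cores:** long (310,244), short (315,141). The grey ruler (310,70) and the pencil (460,104) are not cores.
- **Trays:** oblong (463,201), square (174,219).

Next I'll measure these and check the choice in one crop.

```bash
cat > h.py <<'E'
import numpy as np,cv2
from scipy.spatial.transform import Rotation as R
from plant import manip
def rot(f):
    q=np.array(f["rotation"]); return R.from_quat(q[[1,2,3,0]]).as_matrix() if q.size==4 else q
def back(f,px,z):
    p=cv2.undistortPoints(np.array(px,float).reshape(-1,1,2),f["mtx"],np.array(f["dist_coeffs"]))[:,0]
    d=np.c_[p,np.ones(len(p))]@rot(f).T; e=np.array(f["eye"])
    return e+d*((z-e[2])/d[:,2])[:,None]
def proj(f,P):
    P=np.array(P,float).reshape(-1,3); M=rot(f).T
    return cv2.projectPoints(P,cv2.Rodrigues(M)[0],-M@np.array(f["eye"]),f["mtx"],np.array(f["dist_coeffs"]))[0][:,0]
def blob(mask,near):
    n,l,s,c=cv2.connectedComponentsWithStats(mask.astype(np.uint8))
    i=1+np.argmin(np.hypot(*(c[1:]-near).T)+1000*(s[1:,4]<15)); return l==i
E
python3 - <<'E'
from h import *
f=manip.grab_frame("top"); im=f["image"]; hsv=cv2.cvtColor(im,cv2.COLOR_BGR2HSV); H,S,V=[hsv[...,i].astype(int) for i in range(3)]
vis=cv2.resize(im,None,fx=2,fy=2,interpolation=cv2.INTER_CUBIC)
def show(b):
    c,_=cv2.findContours(cv2.resize(b.astype(np.uint8),None,fx=2,fy=2,interpolation=0),0,1); cv2.drawContours(vis,c,-1,(0,0,255),1)
wood=(V>60)
for n,px,z in[("small",(339,195),.029),("mid",(254,179),.029),("large",(381,190),.029),("long",(310,244),.025),("short",(315,141),.025),("vial",(295,186),.058)]:
    b=blob(wood & (np.hypot(*(np.mgrid[0:400,0:640][::-1]-np.array(px)[:,None,None]))<45),px); show(b)
    ys,xs=np.nonzero(b); P=back(f,np.c_[xs,ys],z)[:,:2]
    r=cv2.minAreaRect(P.astype(np.float32)*1000); print(n,len(xs),P.mean(0).round(4),"rect",np.round(r[0],1),np.round(r[1],1),round(r[2],1))
print([im[y,x].tolist() for x,y in((150,205),(195,220),(470,180),(450,230),(120,220),(430,200))])
g=(np.abs(V-0)<165)&(V>70)
for n,px in(("sq",(174,219)),("ob",(463,201))):
    m=V<165; m=cv2.morphologyEx(m.astype(np.uint8),cv2.MORPH_CLOSE,np.ones((5,5)))
    m=cv2.morphologyEx(m,cv2.MORPH_OPEN,np.ones((5,5)))
    b=blob(m>0,px); show(b); ys,xs=np.nonzero(b); P=back(f,np.c_[xs,ys],.010)[:,:2]
    r=cv2.minAreaRect(P.astype(np.float32)*1000); print(n,len(xs),P.mean(0).round(4),"rect",np.round(r[0],1),np.round(r[1],1),round(r[2],1)); print(cv2.boxPoints(r).round(1).tolist())
cv2.imwrite("pics/seg.png",vis[200:560,240:1020])
E
```

```text
small 121 [ 0.5428 -0.0529] rect [542.6 -52. ] [27.9 26.3] 88.1
mid 278 [0.5893 0.1449] rect [590.1 145.2] [42.1 41.5] 89.5
large 498 [ 0.5507 -0.1526] rect [ 550.3 -152.4] [55.9 57.7] 86.8
long 686 [0.4311 0.0164] rect [431.3  16.9] [162.   22.4] 80.4
short 347 [ 0.6769 -0.0009] rect [676.9  -1. ] [22.5 92.4] 7.3
vial 272 [0.5605 0.047 ] rect [560.6  46.5] [45.2 37.8] 24.6
[[107, 108, 109], [117, 118, 122], [105, 108, 108], [116, 117, 117], [153, 166, 176], [149, 163, 171]]
sq 3536 [0.5011 0.3329] rect [501.9 332.8] [135.  144.2] 5.5
[[427.8999938964844, 398.1000061035156], [441.6000061035156, 254.60000610351562], [576.0, 267.5], [562.2999877929688, 411.0]]
ob 4731 [ 0.5229 -0.344 ] rect [ 525.1 -344.7] [119.6 221.1] 85.1
[[409.79998779296875, -395.0], [630.2000122070312, -413.70001220703125], [640.2999877929688, -294.5], [419.8999938964844, -275.79998779296875]]
```

View pics/seg.png

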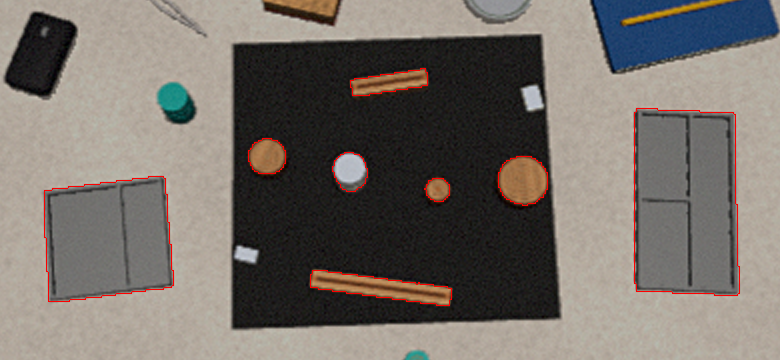

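The crop shows the segmentation tight on all the wanted items. The white vial (cap at crop 349,167) and the small wooden slice (437,190) are the right ones, since both turquoise pieces lie off the mat. Next is a small helper for offsets in tool axes.

```bash
cat > go.py <<'E'
import sys
from h import *
# usage: go.py x y z toolYdeg -> turn az, then shift (mm) in the tool frame after that turn
x,y,z,a=map(float,sys.argv[1:5]); s=manip.state(); q=s["tool_rot"]
r=R.from_quat(q[[1,2,3,0]]); m=r.as_matrix(); cur=np.degrees(np.arctan2(m[1,1],m[0,1]))
t=np.radians(a); Y=np.array([np.cos(t),np.sin(t),0]); Z=np.array([0,0,-1]); M=np.c_[np.cross(Y,Z),Y,Z]
d=1000*M.T@(np.array([x,y,z])-s["tool_pos"]); rv=np.degrees((r.inv()*R.from_matrix(M)).as_rotvec())
print("toolY",cur.round(1),"turn",rv.round(1),"shift after",d.round(1),"n",(np.linalg.norm(d)/62.5).round(1),"t",s["time"],"w",round(85.4*s["gripper_width"],1),"gf",s["grasp_force"])
E
python3 go.py .677 -.001 .15 7.3
```

```text
toolY 65.0 turn [-0.1  0.  57.7] shift after [-614.8  337.4   94.3] n 11.3 t 0.15 w 85.4 gf 0.0
```

Call:
{"api": "servo_tool", "payload": {"moves": [[[0,0,0,0,0,9.6,85],[0,0,0,0,0,9.6,60],[0,0,0,0,0,9.6,60],[0,0,0,0,0,9.6,60],[0,0,0,0,0,9.6,60],[0,0,0,0,0,9.7,60]]]}}

```text
time: 0.9
tool_pos: [0.2643, 0.5661, 0.2448]
tool_rot: [0.0, 0.663, 0.749, -0.0]
contact_force: [-0.1, -0.5, 0.0]
gripper_width: 0.698
grasp_force: 0.0
```

Call:
{"api": "servo_tool", "payload": {"moves": [[[-51,28,8,0,0,0,60],[-51,28,8,0,0,0,60],[-51,28,8,0,0,0,60],[-51,28,8,0,0,0,60],[-51,28,8,0,0,0,60],[-51,28,8,0,0,0,60],[-51,28,8,0,0,0,60],[-51,28,8,0,0,0,60],[-51,28,8,0,0,0,60],[-51,28,8,0,0,0,60],[-51,28,8,0,0,0,60],[-51,28,8,0,0,0,60]]]}}

```text
time: 2.4
tool_pos: [0.6759, 0.0001, 0.1487]
tool_rot: [-0.0, 0.661, 0.75, -0.0]
contact_force: [1.2, 0.7, -0.2]
gripper_width: 0.702
grasp_force: 0.0
```

```bash
python3 go.py .677 -.001 .027 7.3; python3 - <<'E'
from h import *
f=manip.grab_frame("wrist"); cv2.imwrite("pics/w1.png",f["image"])
s=manip.state(); print(proj(f,[[.677,-.001,.025],[.6827,-.0456,.025],[.6713,.0436,.025]]).round(1), s["tool_pos"],f["eye"])
E
```

```text
toolY 7.3 turn [-0. -0. -0.] shift after [ -1.2   0.9 121.7] n 1.9 t 2.4 w 60.0 gf 0.0
[[322.8 204.6]
 [322.8 257.8]
 [322.9 145.8]] [ 0.67840447 -0.00606664  0.14714744] [0.66631994 0.07640346 0.27737611]
```

View pics/w1.png

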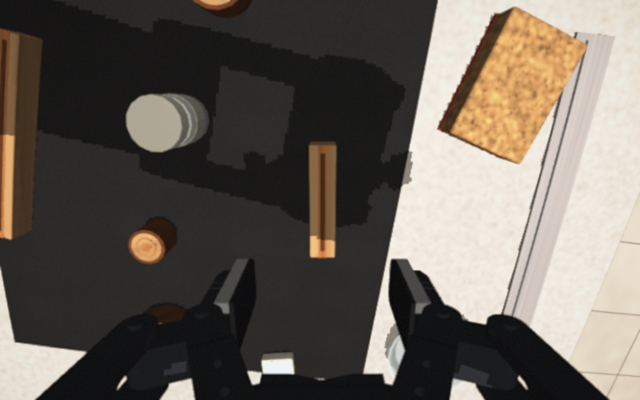

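The core fills columns 309–336 and rows 142–258, against a prediction of 323 and 146–258, so the measurement holds. The arm was still settling when I read it, so I'll read it again.

```bash
python3 go.py .677 -.001 .027 7.3
```

```text
toolY 7.0 turn [ 0.   0.2 -0.3] shift after [  5.2  -0.7 120.1] n 1.9 t 2.45 w 60.3 gf 0.0
```

Call:
{"api": "servo_tool", "payload": {"moves": [[[0,0,40,0,0,0,60],[0,0,40,0,0,0,60],[0,0,0,0,0,0,60],[0,0,0,0,0,0,60]]]}}

```text
time: 2.95
tool_pos: [0.6759, 0.0018, 0.0706]
tool_rot: [0.001, 0.661, 0.751, 0.0]
contact_force: [-0.2, 0.3, 0.9]
gripper_width: 0.701
grasp_force: 0.0
```

```bash
python3 go.py .677 -.001 .027 7.3
```

```text
toolY 7.3 turn [ 0.1  0.  -0. ] shift after [-2.9  0.7 43.6] n 0.7 t 2.95 w 59.9 gf 0.0
```

Call:
{"api": "servo_tool", "payload": {"moves": [[[-3,0.5,22,0,0,0,60],[0,0,21,0,0,0,60],[0,0,0,0,0,0,40],[0,0,0,0,0,0,10],[0,0,0,0,0,0,10],[0,0,0,0,0,0,10],[0,0,0,0,0,0,10]]]}}

```text
time: 3.82
tool_pos: [0.6763, -0.0011, 0.0267]
tool_rot: [0.0, 0.661, 0.751, 0.0]
contact_force: [0.4, -0.6, -0.1]
gripper_width: 0.213
grasp_force: 61.1
```

```bash
python3 go.py .506 .2905 .09 95.5
```

```text
toolY 7.3 turn [  0.    0.  -88.2] shift after [141.5 306.6 -63.3] n 5.5 t 3.825 w 18.2 gf 61.11408233642578
```

Call:
{"api": "servo_tool", "payload": {"moves": [[[0,0,-20,0,0,0,10],[0,0,-22,0,0,-9.8,10],[0,0,-21,0,0,-9.8,10],[0,0,0,0,0,-9.8,10],[0,0,0,0,0,-9.8,10],[0,0,0,0,0,-9.8,10],[0,0,0,0,0,-9.8,10],[0,0,0,0,0,-9.8,10],[0,0,0,0,0,-9.8,10],[0,0,0,0,0,-9.8,10]]]}}

```text
time: 5.08
tool_pos: [0.6766, -0.0012, 0.0912]
tool_rot: [0.001, -0.051, 0.999, -0.0]
contact_force: [-0.2, 0.5, 0.4]
gripper_width: 0.213
grasp_force: 61.0
```

Call:
{"api": "servo_tool", "payload": {"moves": [[[20,44,0,0,0,0,10],[20,44,0,0,0,0,10],[20,44,0,0,0,0,10],[20,44,0,0,0,0,10],[20,44,0,0,0,0,10],[20,44,0,0,0,0,10],[21,43,0,0,0,0,10],[0,0,0,0,0,0,10],[0,0,0,0,0,0,10],[0,0,0,0,0,0,10]]]}}

```text
time: 6.32
tool_pos: [0.5073, 0.2902, 0.0899]
tool_rot: [0.0, -0.047, 0.999, 0.0]
contact_force: [0.6, 0.5, -1.1]
gripper_width: 0.215
grasp_force: 61.0
```

```bash
python3 go.py .506 .2905 .029 95.5; python3 - <<'E'
from h import *
f=manip.grab_frame("wrist"); cv2.imwrite("pics/w2.png",f["image"])
E
```

```text
toolY 95.4 turn [ 0.   0.1 -0.1] shift after [ 1.3  0.4 60.9] n 1.0 t 6.325 w 18.4 gf 60.979517698287964
```

View pics/w2.png

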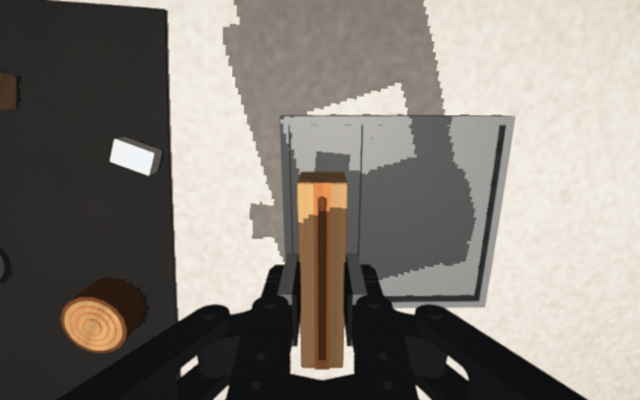

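The core is held level and square, at columns 297–347, over the trough at columns 290–362. I'll lower it.

Call:
{"api": "servo_tool", "payload": {"moves": [[[1,0,30,0,0,0,10],[0,0,22,0,0,0,10],[0,0,9,0,0,0,10],[0,0,1,0,0,0,10],[0,0,0,0,0,0,10],[0,0,0,0,0,0,28],[0,0,0,0,0,0,28],[0,0,-5,0,0,0,28],[0,0,-40,0,0,0,28],[0,0,-50,0,0,0,85],[0,0,0,0,0,0,85],[0,0,0,0,0,0,85]]]}}

```text
time: 7.88
tool_pos: [0.5053, 0.2909, 0.1225]
tool_rot: [0.0, -0.048, 0.999, 0.0]
contact_force: [-0.3, -0.4, -0.6]
gripper_width: 0.94
grasp_force: 0.0
```

```bash
python3 go.py .551 -.1525 .1 -5; python3 - <<'E'
from h import *
f=manip.grab_frame("top"); cv2.imwrite("pics/t2.png",cv2.resize(f["image"][90:270,120:510],None,fx=2,fy=2))
E
```

```text
toolY 95.5 turn [  0.    0.  100.5] shift after [-437.7   84.2   22.5] n 7.1 t 7.875 w 80.3 gf 0.0
```

View pics/t2.png

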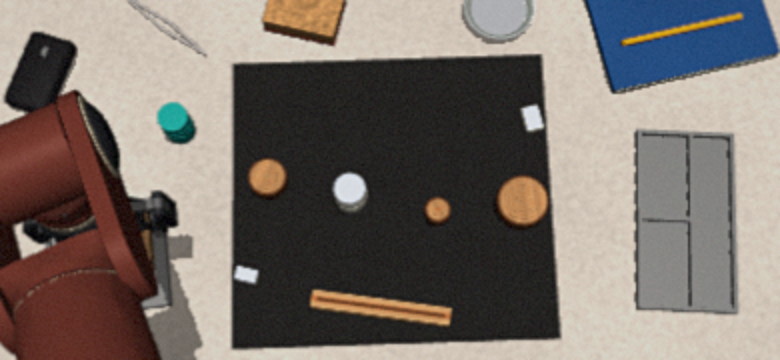

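The top view shows the middle slice (267,177) and the other stock undisturbed. The arm hides the square tray, so I'll check that later. Next is the large slice.

Call:
{"api": "servo_tool", "payload": {"moves": [[[0,0,0,0,0,10,85],[0,0,0,0,0,10,85],[0,0,0,0,0,10,85],[0,0,0,0,0,10,85],[0,0,0,0,0,10,85],[0,0,0,0,0,10,85],[0,0,0,0,0,10,85],[0,0,0,0,0,10,85],[0,0,0,0,0,10,85],[0,0,0,0,0,10.5,85]]]}}

```text
time: 9.18
tool_pos: [0.5041, 0.2904, 0.1199]
tool_rot: [-0.001, 0.739, 0.673, -0.002]
contact_force: [-0.5, -0.6, 0.7]
gripper_width: 0.997
grasp_force: 0.0
```

Call:
{"api": "servo_tool", "payload": {"moves": [[[-55,10.5,2,0,0,0,85],[-55,10.5,2,0,0,0,85],[-55,10.5,2,0,0,0,85],[-55,10.5,2,0,0,0,85],[-55,10.5,2,0,0,0,85],[-55,10.5,2,0,0,0,85],[-54,10.5,2,0,0,0,85],[-54,10.5,2,0,0,0,85],[0,0,0,0,0,0,85],[0,0,0,0,0,0,85],[0,0,0,0,0,0,85]]]}}

```text
time: 10.55
tool_pos: [0.5502, -0.1513, 0.1054]
tool_rot: [-0.001, 0.737, 0.676, -0.0]
contact_force: [0.1, -0.2, -0.2]
gripper_width: 0.996
grasp_force: 0.0
```

```bash
python3 go.py .551 -.1525 .022 -5;python3 - <<'E'
from h import *
f=manip.grab_frame("wrist"); im=f["image"].copy()
for P in([.551,-.1525,.029],[.543,-.0525,.029],[.565,.047,.058]):
    for p in proj(f,P): print(p.round()); cv2.drawMarker(im,tuple(int(v) for v in p),(0,255,0))
cv2.imwrite("pics/w3.png",im)
E
```

```text
toolY -4.9 turn [-0.1 -0.   0.1] shift after [-1.1  0.9 83.4] n 1.3 t 10.55 w 85.0 gf 0.0
[323. 226.]
[294.  59.]
[ 316. -209.]
```

View pics/w3.png

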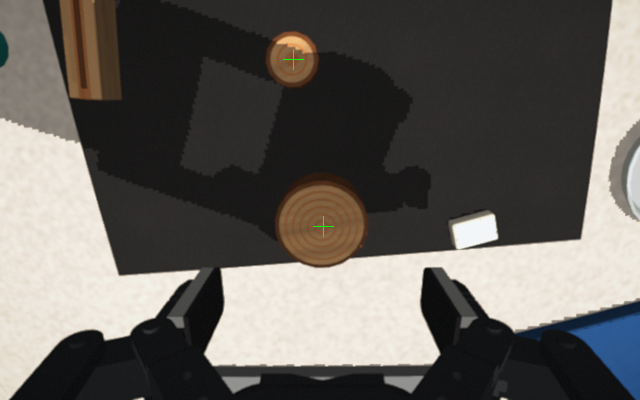

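Both projected marks, at (323,226) and (294,59), sit on the centres of the large and small slices. I'll grasp the large one.

Call:
{"api": "servo_tool", "payload": {"moves": [[[-1,1,35,0,0,0,85],[0,0,30,0,0,0,85],[0,0,16,0,0,0,85],[0,0,2,0,0,0,85],[0,0,0,0,0,0,50],[0,0,0,0,0,0,50],[0,0,0,0,0,0,50],[0,0,0,0,0,0,50]]]}}

```text
time: 11.6
tool_pos: [0.5533, -0.1545, 0.0255]
tool_rot: [0.002, 0.737, 0.675, 0.001]
contact_force: [1.7, -0.3, 5.9]
gripper_width: 0.676
grasp_force: 64.6
```

```bash
python3 go.py .4995 .3572 .1 5.5
```

```text
toolY -5.0 turn [  0.2   0.1 -10.5] shift after [514.5  -4.5 -74.5] n 8.3 t 11.6 w 57.7 gf 64.57225799560547
```

Call:
{"api": "servo_tool", "payload": {"moves": [[[0,0,-20,0,0,0,50],[0,0,-30,0,0,0,50],[0,0,-30,0,0,0,50],[0,0,0,0,0,-10.5,50],[0,0,0,0,0,0,50],[0,0,0,0,0,0,50]]]}}

```text
time: 12.35
tool_pos: [0.5512, -0.1537, 0.1031]
tool_rot: [-0.0, 0.673, 0.739, -0.0]
contact_force: [0.1, 0.4, -0.2]
gripper_width: 0.673
grasp_force: 64.1
```

```bash
python3 go.py .4995 .3572 .1 5.5;python3 - <<'E'
from h import *
w=manip.grab_frame("wrist")["image"]; s=manip.grab_frame("scene")
im=s["image"][110:310,80:530]; im=cv2.resize(im,(800,356)); 
cv2.imwrite("pics/c4.png",np.vstack([im,cv2.resize(w[160:400],(640,240)) if 0 else np.pad(w[160:400],((0,0),(0,160),(0,0)))]))
E
```

```text
toolY 5.3 turn [-0.  -0.  -0.2] shift after [513.5  -2.5   3.1] n 8.2 t 12.35 w 57.5 gf 64.06057476997375
```

View pics/c4.png

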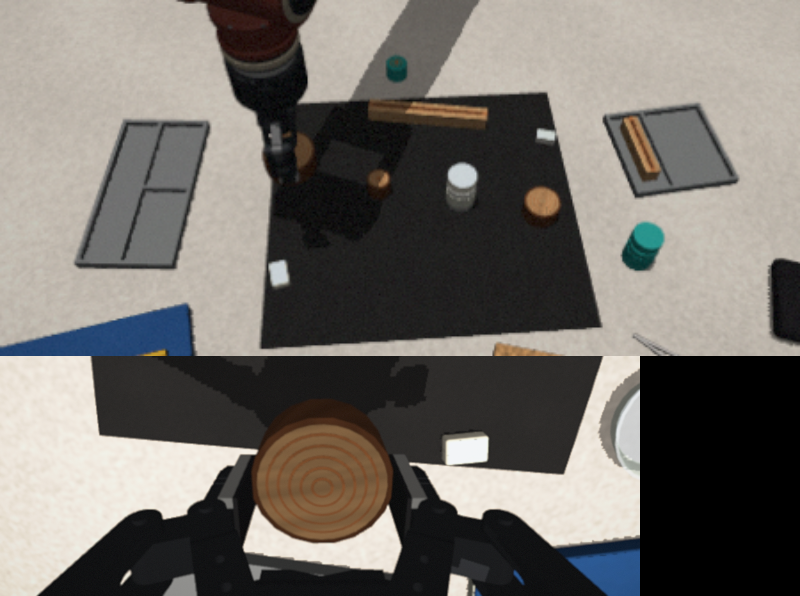

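The short core lies in the narrow trough (640,148 in the upper crop). The large slice is held level between the pads.

Call:
{"api": "servo_tool", "payload": {"moves": [[[57,0,0,0,0,0,50],[57,0,0,0,0,0,50],[57,0,0,0,0,0,50],[57,0,0,0,0,0,50],[57,0,0,0,0,0,50],[57,0,0,0,0,0,50],[57,0,0,0,0,0,50],[57,0,0,0,0,0,50],[57,-2,0,0,0,0,50],[0,0,0,0,0,0,50],[0,0,0,0,0,0,50],[0,0,0,0,0,0,50]]]}}

```text
time: 13.95
tool_pos: [0.5008, 0.3554, 0.1029]
tool_rot: [-0.0, 0.673, 0.739, -0.0]
contact_force: [0.9, 0.1, -0.2]
gripper_width: 0.68
grasp_force: 64.1
```

```bash
python3 go.py .4995 .3572 .0275 5.5;python3 - <<'E'
from h import *
cv2.imwrite("pics/w5.png",manip.grab_frame("wrist")["image"])
E
```

```text
toolY 5.4 turn [-0.   0.  -0.1] shift after [ 1.9 -1.2 75.4] n 1.2 t 13.95 w 58.0 gf 64.11150455474854
```

View pics/w5.png

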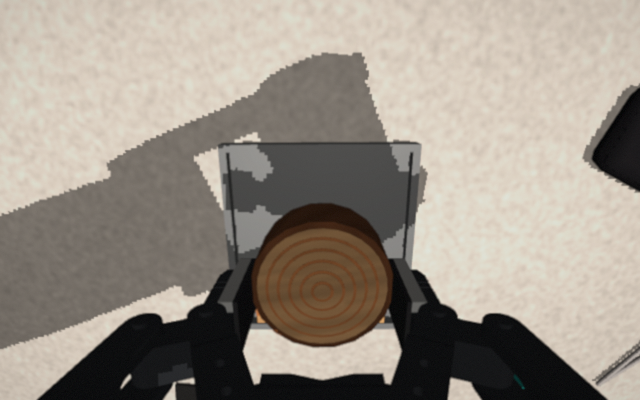

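The slice (322,285) is centred across the pocket, whose walls are at columns 230 and 412. I'll lower it.

Call:
{"api": "servo_tool", "payload": {"moves": [[[2,-1,30,0,0,0,50],[0,0,25,0,0,0,50],[0,0,12,0,0,0,50],[0,0,5,0,0,0,50],[0,0,2,0,0,0,50],[0,0,0,0,0,0,50],[0,0,0,0,0,0,50]]]}}

```text
time: 14.88
tool_pos: [0.5, 0.3588, 0.0302]
tool_rot: [0.0, 0.673, 0.74, 0.001]
contact_force: [-0.5, -0.4, -0.1]
gripper_width: 0.679
grasp_force: 64.1
```

```bash
python3 go.py .4995 .3572 .0275 5.5
```

```text
toolY 5.5 turn [ 0.1 -0.  -0. ] shift after [-1.6 -0.7  2.7] n 0.1 t 14.875 w 57.9 gf 64.10714864730835
```

Call:
{"api": "servo_tool", "payload": {"moves": [[[-1,0,2,0,0,0,50],[0,0,1,0,0,0,50],[0,0,0,0,0,0,50],[0,0,0,0,0,0,50]]]}}

```text
time: 15.38
tool_pos: [0.4996, 0.3575, 0.0265]
tool_rot: [0.0, 0.673, 0.74, -0.0]
contact_force: [-0.5, -1.0, 2.6]
gripper_width: 0.679
grasp_force: 64.3
```

Call:
{"api": "servo_tool", "payload": {"moves": [[[0,0,0,0,0,0,70],[0,0,0,0,0,0,70],[0,0,0,0,0,0,70],[0,0,-10,0,0,0,70],[0,0,-40,0,0,0,70],[0,0,-50,0,0,0,60],[0,0,0,0,0,0,60],[0,0,0,0,0,0,60]]]}}

```text
time: 16.38
tool_pos: [0.4996, 0.3575, 0.1267]
tool_rot: [0.0, 0.673, 0.74, 0.0]
contact_force: [-0.4, -1.0, -1.0]
gripper_width: 0.702
grasp_force: 0.0
```

```bash
python3 go.py .4312 .0166 .12 -9.6
```

```text
toolY 5.5 turn [ 0.  -0.  15.1] shift after [-347.5  -10.6    6.7] n 5.6 t 16.375 w 60.0 gf 0.0
```

Call:
{"api": "servo_tool", "payload": {"moves": [[[0,0,0,0,0,7.5,60],[0,0,0,0,0,7.6,60],[-58,-2,1,0,0,0,60],[-58,-2,1,0,0,0,60],[-58,-2,1,0,0,0,60],[-58,-2,1,0,0,0,60],[-58,-1.5,1,0,0,0,60],[-57.5,-1,1,0,0,0,60],[0,0,0,0,0,0,60],[0,0,0,0,0,0,60],[0,0,0,0,0,0,60]]]}}

```text
time: 17.75
tool_pos: [0.4309, 0.0178, 0.1197]
tool_rot: [-0.001, 0.763, 0.646, -0.0]
contact_force: [-1.1, 0.4, 0.4]
gripper_width: 0.701
grasp_force: 0.0
```

```bash
python3 go.py .4312 .0166 .027 -9.6; python3 - <<'E'
from h import *
f=manip.grab_frame("top"); cv2.imwrite("pics/t6.png",cv2.resize(f["image"][150:270,120:520],None,fx=2,fy=2))
E
```

```text
toolY -9.5 turn [-0.1 -0.   0.1] shift after [-1.2  0.5 92.7] n 1.5 t 17.75 w 59.8 gf 0.0
```

View pics/t6.png

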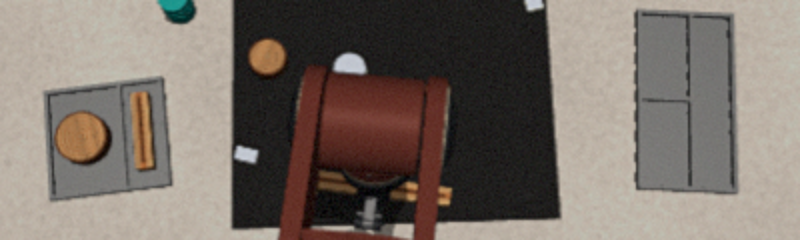

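The squarer tray is done, with the large slice at (82,137) in the pocket and the core at (142,131) in the trough. Next I'll grasp the long core.

Call:
{"api": "servo_tool", "payload": {"moves": [[[-1,0.5,40,0,0,0,60],[0,0,35,0,0,0,60],[0,0,16,0,0,0,60],[0,0,2,0,0,0,60],[0,0,0,0,0,0,10],[0,0,0,0,0,0,10],[0,0,0,0,0,0,10],[0,0,0,0,0,0,10],[0,0,0,0,0,0,10]]]}}

```text
time: 18.92
tool_pos: [0.4329, 0.0154, 0.029]
tool_rot: [0.001, 0.764, 0.645, 0.001]
contact_force: [-0.9, 0.6, 6.2]
gripper_width: 0.211
grasp_force: 61.6
```

```bash
python3 go.py .5225 -.3751 .107 -94.9
```

```text
toolY -9.6 turn [ 0.1 -0.1 85.3] shift after [122.6 381.4 -78. ] n 6.5 t 18.925 w 18.0 gf 61.5946626663208
```

Call:
{"api": "servo_tool", "payload": {"moves": [[[0,0,-28,0,0,0,10],[0,0,-30,0,0,0,10],[0,0,-20,0,0,9.5,10],[0,0,0,0,0,9.5,10],[0,0,0,0,0,9.5,10],[0,0,0,0,0,9.5,10],[0,0,0,0,0,9.5,10],[0,0,0,0,0,9.5,10],[0,0,0,0,0,9.5,10],[0,0,0,0,0,9.5,10],[0,0,0,0,0,9.3,10]]]}}

```text
time: 20.3
tool_pos: [0.4313, 0.0156, 0.1052]
tool_rot: [0.0, 0.999, -0.046, -0.0]
contact_force: [-0.0, 0.2, -1.0]
gripper_width: 0.211
grasp_force: 60.8
```

Call:
{"api": "servo_tool", "payload": {"moves": [[[17.5,54.5,0,0,0,0,10],[17.5,54.5,0,0,0,0,10],[17.5,54.5,0,0,0,0,10],[17.5,54.5,0,0,0,0,10],[17.5,54.5,0,0,0,0,10],[17.5,54.5,0,0,0,0,10],[17.5,54.5,0,0,0,0,10],[0,0,0,0,0,0,10],[0,0,0,0,0,0,10],[0,0,0,0,0,0,10]]]}}

```text
time: 21.55
tool_pos: [0.5205, -0.3736, 0.1051]
tool_rot: [-0.0, 0.999, -0.042, -0.0]
contact_force: [0.5, -0.6, 0.0]
gripper_width: 0.213
grasp_force: 60.8
```

```bash
python3 go.py .5225 -.3751 .034 -94.9; python3 - <<'E'
from h import *
cv2.imwrite("pics/w7.png",manip.grab_frame("wrist")["image"])
E
```

```text
toolY -94.9 turn [-0.  0.  0.] shift after [ 2.1  1.4 71.1] n 1.1 t 21.55 w 18.2 gf 60.76098561286926
```

View pics/w7.png

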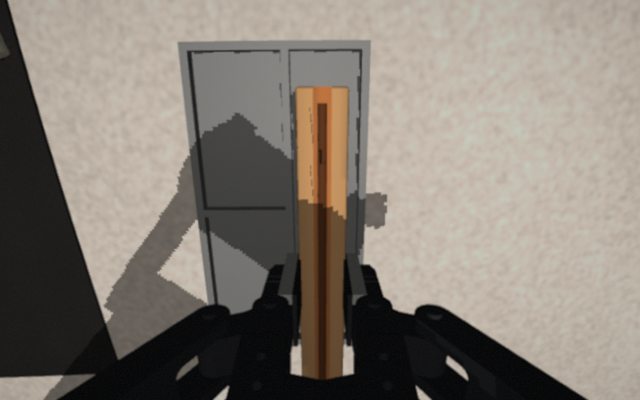

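The core (columns 296–348) is parallel to the trough (columns 290–362) and over it.

Call:
{"api": "servo_tool", "payload": {"moves": [[[2,1,30,0,0,0,10],[0,0,25,0,0,0,10],[0,0,12,0,0,0,10],[0,0,4,0,0,0,10],[0,0,0,0,0,0,10],[0,0,0,0,0,0,10]]]}}

```text
time: 22.35
tool_pos: [0.5233, -0.3767, 0.0356]
tool_rot: [0.001, 0.999, -0.043, 0.001]
contact_force: [-0.5, -0.1, 0.2]
gripper_width: 0.211
grasp_force: 60.8
```

Call:
{"api": "servo_tool", "payload": {"moves": [[[0,0,2,0,0,0,10],[0,0,2,0,0,0,10],[0,0,0,0,0,0,10],[0,0,0,0,0,0,10]]]}}

```text
time: 22.85
tool_pos: [0.5226, -0.3762, 0.0302]
tool_rot: [-0.0, 0.999, -0.043, -0.0]
contact_force: [-0.6, 0.1, 0.3]
gripper_width: 0.214
grasp_force: 60.8
```

Call:
{"api": "servo_tool", "payload": {"moves": [[[0,0,1,0,0,0,10],[0,0,1,0,0,0,10],[0,0,0,0,0,0,10],[0,0,0,0,0,0,28],[0,0,0,0,0,0,28],[0,0,-5,0,0,0,28],[0,0,-40,0,0,0,28],[0,0,-60,0,0,0,60],[0,0,0,0,0,0,60],[0,0,0,0,0,0,60]]]}}

```text
time: 24.1
tool_pos: [0.5228, -0.3763, 0.1338]
tool_rot: [0.0, 0.999, -0.043, 0.0]
contact_force: [0.0, 0.2, 0.3]
gripper_width: 0.7
grasp_force: 0.0
```

```bash
python3 go.py .543 -.0525 .12 -4.9
```

```text
toolY -94.9 turn [  0.1  -0.  -90. ] shift after [324.3  -7.5  13.8] n 5.2 t 24.1 w 59.8 gf 0.0
```

Call:
{"api": "servo_tool", "payload": {"moves": [[[0,0,0,0,0,-10,60],[0,0,0,0,0,-10,60],[0,0,0,0,0,-10,60],[0,0,0,0,0,-10,60],[0,0,0,0,0,-10,60],[0,0,0,0,0,-10,60],[0,0,0,0,0,-10,60],[0,0,0,0,0,-10,60],[0,0,0,0,0,-10,60]]]}}

```text
time: 25.22
tool_pos: [0.5215, -0.3752, 0.1306]
tool_rot: [-0.002, 0.735, 0.678, -0.0]
contact_force: [0.2, 0.2, 1.6]
gripper_width: 0.701
grasp_force: 0.0
```

Call:
{"api": "servo_tool", "payload": {"moves": [[[54,-1.5,2,0,0,0,60],[54,-1.5,2,0,0,0,60],[54,-1.5,2,0,0,0,60],[54,-1,2,0,0,0,60],[54,-1,3,0,0,0,60],[54,-1,3,0,0,0,60],[0,0,0,0,0,0,60],[0,0,0,0,0,0,60],[0,0,0,0,0,0,60]]]}}

```text
time: 26.35
tool_pos: [0.5427, -0.0539, 0.1188]
tool_rot: [-0.0, 0.737, 0.675, -0.0]
contact_force: [0.4, -0.2, 0.1]
gripper_width: 0.699
grasp_force: 0.0
```

```bash
python3 go.py .543 -.0525 .03 -4.9; python3 - <<'E'
from h import *
f=manip.grab_frame("top");t=f["image"][100:280,120:520]
w=manip.grab_frame("wrist"); im=w["image"].copy()
for p in proj(w,[[.543,-.0525,.029],[.565,.047,.058]]): cv2.drawMarker(im,tuple(int(v) for v in p),(0,255,0)); print(p.round())
cv2.imwrite("pics/c8.png",np.vstack([np.pad(t,((0,0),(0,240),(0,0))),im]))
E
```

```text
toolY -5.0 turn [-0.1  0.  -0.1] shift after [ 1.4  0.1 88.8] n 1.4 t 26.35 w 59.7 gf 0.0
[322. 216.]
[348.  46.]
```

View pics/c8.png

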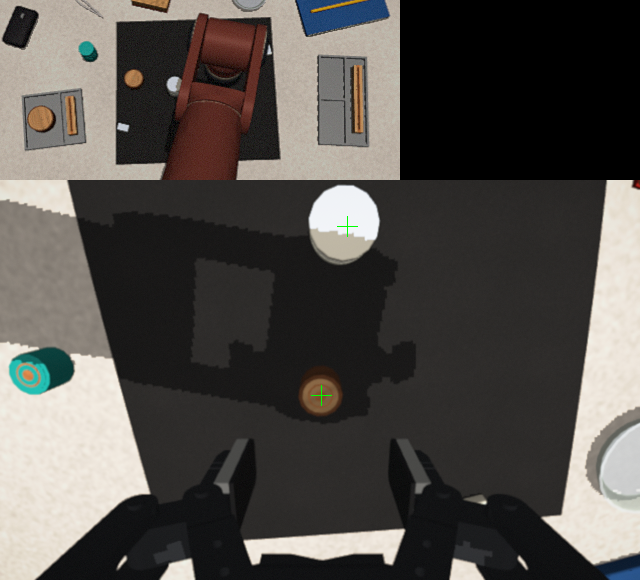

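The long core is in the oblong trough. The small slice mark (321,395) is on centre, and the vial cap is about 2 mm off its mark. Next is the small slice.

Call:
{"api": "servo_tool", "payload": {"moves": [[[1,0,40,0,0,0,60],[0,0,32,0,0,0,60],[0,0,14,0,0,0,60],[0,0,2,0,0,0,60],[0,0,0,0,0,0,20],[0,0,0,0,0,0,20],[0,0,0,0,0,0,20],[0,0,0,0,0,0,20]]]}}

```text
time: 27.45
tool_pos: [0.5446, -0.0521, 0.0333]
tool_rot: [0.001, 0.737, 0.676, 0.001]
contact_force: [-0.9, -0.7, 6.0]
gripper_width: 0.316
grasp_force: 59.3
```

Call:
{"api": "servo_tool", "payload": {"moves": [[[0,0,-20,0,0,0,20],[0,0,-30,0,0,0,20],[0,0,-30,0,0,0,20],[0,0,0,0,0,0,20],[0,0,0,0,0,0,20]]]}}

```text
time: 28.08
tool_pos: [0.5427, -0.0516, 0.111]
tool_rot: [-0.0, 0.737, 0.676, -0.0]
contact_force: [0.3, 0.2, -1.1]
gripper_width: 0.317
grasp_force: 59.1
```

```bash
python3 go.py .4744 -.3158 .11 -4.9
```

```text
toolY -4.9 turn [-0. -0. -0.] shift after [-269.1  -45.4    1. ] n 4.4 t 28.075 w 27.1 gf 59.07930314540863
```

Call:
{"api": "servo_tool", "payload": {"moves": [[[-54,-9,0,0,0,0,20],[-54,-9,0,0,0,0,20],[-54,-9,0,0,0,0,20],[-54,-9,0,0,0,0,20],[-53,-9,0,0,0,0,20],[0,0,0,0,0,0,20],[0,0,0,0,0,0,20],[0,0,30,0,0,0,20],[0,0,30,0,0,0,20],[0,0,12,0,0,0,20],[0,0,0,0,0,0,20],[0,0,0,0,0,0,20]]]}}

```text
time: 29.58
tool_pos: [0.4761, -0.3161, 0.0406]
tool_rot: [0.001, 0.737, 0.676, 0.0]
contact_force: [0.6, 0.4, 0.3]
gripper_width: 0.318
grasp_force: 59.1
```

Call:
{"api": "servo_tool", "payload": {"moves": [[[0,0,3,0,0,0,20],[0,0,3,0,0,0,20],[0,0,0,0,0,0,20],[0,0,0,0,0,0,20]]]}}

```text
time: 30.08
tool_pos: [0.4757, -0.3164, 0.0343]
tool_rot: [0.001, 0.737, 0.676, 0.0]
contact_force: [-0.5, 1.5, 5.8]
gripper_width: 0.314
grasp_force: 59.8
```

Contact at 34 mm, so I'll release and move on to the vial.

Call:
{"api": "servo_tool", "payload": {"moves": [[[0,0,0,0,0,0,42],[0,0,0,0,0,0,42],[0,0,0,0,0,0,42],[0,0,-10,0,0,0,42],[0,0,-40,0,0,0,60],[0,0,-60,0,0,0,60],[0,0,0,0,0,0,60],[0,0,0,0,0,0,60]]]}}

```text
time: 31.08
tool_pos: [0.4752, -0.3159, 0.1439]
tool_rot: [0.0, 0.737, 0.676, 0.0]
contact_force: [-0.3, 0.4, -1.3]
gripper_width: 0.701
grasp_force: 0.0
```

```bash
python3 go.py .563 .049 .14 -4.9; python3 - <<'E'
from h import *
cv2.imwrite("pics/w9.png",manip.grab_frame("wrist")["image"])
E
```

```text
toolY -4.9 turn [ 0.  0. -0.] shift after [371.1  56.3   3.9] n 6.0 t 31.075 w 59.9 gf 0.0
```

View pics/w9.png

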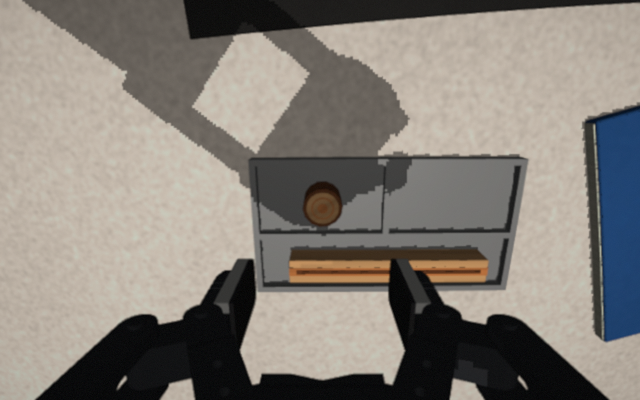

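The small slice (323,204) stands flat in the left pocket and the core (390,268) is in the trough. The vial goes in the right pocket.

Call:
{"api": "servo_tool", "payload": {"moves": [[[53,8,0,0,0,0,60],[53,8,0,0,0,0,60],[53,8,0,0,0,0,60],[53,8,0,0,0,0,60],[53,8,0,0,0,0,70],[53,8,0,0,0,0,75],[53,8,4,0,0,0,75],[0,0,0,0,0,0,75],[0,0,0,0,0,0,75],[0,0,0,0,0,0,75]]]}}

```text
time: 32.38
tool_pos: [0.5623, 0.0478, 0.1386]
tool_rot: [-0.0, 0.737, 0.675, -0.001]
contact_force: [0.5, 0.1, 0.3]
gripper_width: 0.874
grasp_force: 0.0
```

Call:
{"api": "servo_tool", "payload": {"moves": [[[0,0,30,0,0,0,75],[0,0,40,0,0,0,75],[0,0,25,0,0,0,75],[0,0,5,0,0,0,75],[0,0,0,0,0,0,25],[0,0,0,0,0,0,25],[0,0,0,0,0,0,25],[0,0,0,0,0,0,25],[0,0,0,0,0,0,25]]]}}

```text
time: 33.5
tool_pos: [0.5641, 0.0487, 0.0412]
tool_rot: [0.001, 0.737, 0.676, 0.001]
contact_force: [-1.4, -1.5, 6.6]
gripper_width: 0.402
grasp_force: 59.8
```

Call:
{"api": "servo_tool", "payload": {"moves": [[[0,0,-15,0,0,0,25],[0,0,-30,0,0,0,25],[0,0,-30,0,0,0,25],[0,0,0,0,0,0,25],[0,0,0,0,0,0,25]]]}}

```text
time: 34.12
tool_pos: [0.5623, 0.049, 0.1138]
tool_rot: [-0.0, 0.737, 0.676, -0.0]
contact_force: [-0.6, -0.1, -0.1]
gripper_width: 0.408
grasp_force: 59.7
```

```bash
python3 go.py .580 -.3248 .116 -4.9; python3 - <<'E'
from h import *
cv2.imwrite("pics/w10.png",manip.grab_frame("wrist")["image"])
E
```

```text
toolY -4.9 turn [-0.  0. -0.] shift after [-371.    49.6   -2.2] n 6.0 t 34.125 w 34.8 gf 59.719729061907856
```

View pics/w10.png

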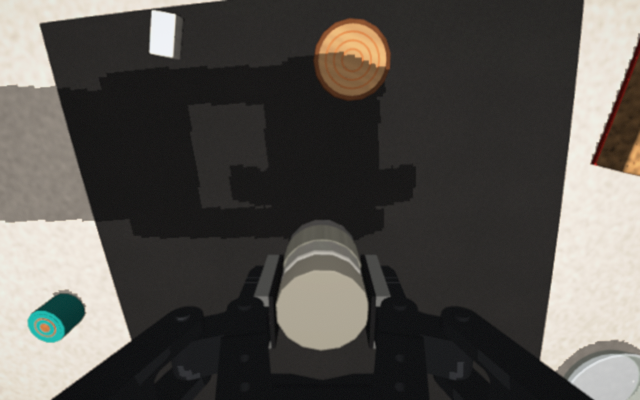

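The vial is held upright between the pads (322,300). I'll carry it over and lower it.

Call:
{"api": "servo_tool", "payload": {"moves": [[[-53,7,0,0,0,0,25],[-53,7,0,0,0,0,25],[-53,7,0,0,0,0,25],[-53,7,0,0,0,0,25],[-53,7,0,0,0,0,25],[-53,7,0,0,0,0,25],[-53,7.5,0,0,0,0,25],[0,0,0,0,0,0,25],[0,0,0,0,0,0,25],[0,0,30,0,0,0,25],[0,0,30,0,0,0,25],[0,0,6,0,0,0,25]]]}}

```text
time: 35.67
tool_pos: [0.5784, -0.3218, 0.0448]
tool_rot: [-0.003, 0.736, 0.677, -0.001]
contact_force: [-1.0, 0.1, 0.1]
gripper_width: 0.404
grasp_force: 59.8
```

Call:
{"api": "servo_tool", "payload": {"moves": [[[0,0,3,0,0,0,25],[0,0,2,0,0,0,25],[0,0,2,0,0,0,25],[0,0,0,0,0,0,25],[0,0,0,0,0,0,25]]]}}

```text
time: 36.3
tool_pos: [0.5809, -0.3253, 0.0423]
tool_rot: [0.001, 0.737, 0.676, 0.0]
contact_force: [1.3, -0.1, 1.8]
gripper_width: 0.404
grasp_force: 59.8
```

Call:
{"api": "servo_tool", "payload": {"moves": [[[0,0,0.5,0,0,0,25],[0,0,0,0,0,0,25],[0,0,0,0,0,0,50],[0,0,0,0,0,0,50],[0,0,0,0,0,0,50],[0,0,-10,0,0,0,50],[0,0,-40,0,0,0,50],[0,0,-60,0,0,0,60],[50,0,0,0,0,0,60],[50,0,0,0,0,0,60],[50,0,0,0,0,0,60],[0,0,0,0,0,0,60]]]}}

```text
time: 37.8
tool_pos: [0.5934, -0.1726, 0.1515]
tool_rot: [0.0, 0.735, 0.678, 0.0]
contact_force: [-0.4, -0.1, 0.6]
gripper_width: 0.707
grasp_force: 0.0
```

```bash
python3 - <<'E'
from h import *
s=manip.grab_frame("scene")["image"][130:300,100:540]; t=manip.grab_frame("top")["image"][90:270,120:520]
cv2.imwrite("pics/c11.png",np.vstack([cv2.resize(s,(780,300)),cv2.resize(t,(780,300))]))
E
```

```text
(no output)
```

View pics/c11.png

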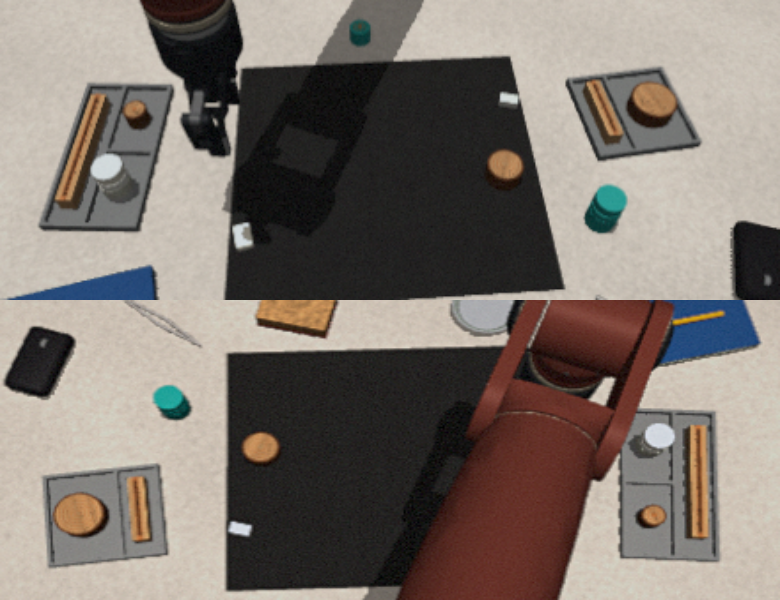

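Both views show all five items seated: vial (105,175) and small slice (135,113) in the oblong pockets, both cores in their troughs, the large slice in the wide pocket, and the middle slice where it was. Handing in.

```bash
python3 -c "
from plant import manip
print(manip.job_done())"
```

```text
the job is handed in; nothing more can be done
None
```

Both trays are made up as asked and the job is handed in at about 38 s; the last camera views showed every piece in its compartment and the middle slice where it was, but the hand-in gave no verdict.

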